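# Slide the thin cutting board out over the drainer tray

## Robot

A 6-joint arm with a two-finger parallel gripper is mounted at the origin on the work surface. World frame = base frame: x ahead of the robot, y to its left, z up, the work surface at z = 0. Lengths are in m, angles in rad, forces in N, time in s.
With the tool pointing down it reaches from about 0.35 to 0.775 m from the base axis. Payload 5.5 kg.
Tool frame: the origin (TCP) lies at the very end of the fingers, on their centre line; the grasp point (between the pads) lies 19 mm behind it; z points along the fingers, x is the direction in which the jaws open and shut, and the axes are right-handed (so a half turn about z gives the same grasp; the last joint's range is limited). The gripper opens to 85 mm and grips with 20 to 120 N. Pads are 22 mm wide; open, the fingers measure 114 mm over their backs; the gripper's body (76 mm by 85 mm) begins 54 mm behind the grasp point. The pads swing forward as they close: fully open they stand 13 mm farther back than shut.
Start: joints at [1.177, 0.313, 0.046, 1.304, 0, 1.431], TCP at [0.144, 0.557, 0.231] pointing down, gripper open.
Joint ranges: [-2.76, 2.76], [-0.86, 1.69], [-1.03, 1.26], [-2.2, 2.34], [-1.47, 1.5], [-3.14, 3.14]. Speed limits (rad/s): [2.57, 2.57, 3.14, 3.14, 3.14, 3.14].

## Interface

Orientations are given as a unit quaternion [w, x, y, z].
In Python, from workcell import env gives the robot as it stands.
- The arm moves only by the shell command python3 -m inch 'ROWS' [FORCE]. ROWS is JSON, a list of rows, each a list of 7 numbers: the turn, a rotation vector about the tool's x, y, z each as a share of 8 degrees, from -1 to 1, then the shift along the tool's x, y, z each as a share of 0.05 m, from -1 to 1, then the closure, from 0 (fully open) to 1 (shut). A call has 1 to 12 rows; each row shifts and turns the commanded pose from where the row before left it, along the tool's axes as they then stand; what a row does not reach is not made up. A row lasts 1/10 s, in which the tool goes at most 50 mm and 8.59 degrees, less where a joint would pass 70% of its speed; a pose out of reach is approached as far as the arm can. A call with a number of a shift or a turn outside -1 to 1 is refused whole. A call with a gripper value outside its range is refused whole. The fingers move at their own pace and stop on an object; FORCE is the grip in N (left out, the last holds). Time passes only in rows, so rows that do not move let the fingers close. It gives the time, the measured TCP pose, the force and the opening at its end, in the units of the state.
- env.get_state(): the state, without advancing time (a new reading comes with each control period).
- env.read_camera(name): name is "side" or "top" or "wrist"; returns the picture (384x512x3 uint8, red, green, blue); there is no depth.
- env.calibration(name): a dict with "fx", "fy", "cx", "cy" (pixels), "rvec" (rotation vector, rad) and "tvec" (3), from world to camera coordinates, as OpenCV has them; the wrist camera has in their place "hand_eye" (4x4, takes a point from camera to tool coordinates, whose origin is the TCP and whose axes are the tool frame's). Camera axes: x right, y down, z forward; pixel columns grow to the right and rows downward; lengths in m; the calibration is good to about 2 mm. A picture is of the moment at which its call begins: read the wrist's pose just before it. calibration takes no time and is no camera call.
- env.hand_in(): hands the job in, once; it reports no verdict.
The state is a dict: "clock": time; "joint_pos": joint angles; "qvel": joint speeds; "tau": joint torques, N m; "tcp_pos": TCP position; "orientation": TCP orientation; "wrist_force": force on the tool from outside, world axes, zero at the start; "ft_torque": the same for the moment, N m; "finger_gap": finger opening in m.
Only numpy, scipy, OpenCV 4.12 (cv2) and the standard library are available. Lean on these libraries where they do the work, as an engineer would, in place of code of your own. Each camera call takes 0.05 s, during which the arm holds its last target.

## Task

With the fingertips, push the thin white cutting board across the thick wooden butcher block towards the grey drainer tray, until about 5 cm of it sticks out over the block's edge above the tray, square to that edge, ready to be wiped off into the tray. Keep it lying flat on the block all the time, never picked up, leave everything else where it is, and take the hand away at the end.

Things in the scene. Friction and masses are not known exactly. Their poses are not given: they have to be found in the camera images.
- board: thin flat white plastic cutting board, 130 mm (own x) by 200 mm (own y) by 8 mm thick, rounded corners (14 mm radius), a hanging slot 60 mm wide across the board, from 66 to 86 mm along own +y; about 0.2 kg, loose, lying flat on the butcher block. It slides when pushed on a short edge or when pressed lightly and dragged. Origin: centre of its underside. Its long side (own y) starts within 15 degrees of the block's y axis
- block: thick dark wooden butcher block, fixed, 380 mm (own x) by 440 mm (own y), 40 mm high, standing on the countertop. Origin: centre of its underside, so the flat top is 40 mm above it, and the end edges lie at own y = -220 and +220 mm, parallel to own x. One end faces the tray, the other the plates
- tray: low grey plastic drainer tray with ribbed floor, fixed, 340 mm (own x) by 260 mm (own y), rim 30 mm high (10 mm below the block's top), axes parallel to the block's. It stands beside one end of the block, either on its +y or on its -y side, 10 to 30 mm from the end edge. Origin: centre of its underside
- jar: glass jar with metal twist cap, 68 mm across, 100 mm high, standing on the block near one of its long sides, 153 mm from the block's centre line. Origin: centre of its underside. Leave it alone
- spatula: flat stainless steel spatula, 272 mm long (own y; the blade, 72 mm wide, at own +y), at most 10 mm high, lying on the block near the other long side, about 153 mm from the block's centre line. Origin: on its underside, near mid-length. Leave it alone
- plate_low: lower of two stacked white melamine plates, 216 mm across, on the countertop at the end of the block away from the tray; the stack is 28 mm high. Origin: centre of its underside. Leave it alone
- plate_top: upper of the two stacked plates. Origin: centre of its underside. Leave it alone
- cup: white cup with a handle, 76 mm across, 85 mm high, upside down in the drainer tray, near the middle of the tray's own y. Origin: centre of its rim, on which it stands. Leave it alone

How it is judged:
By the outcome, as a careful person would: the job done as asked, in the order asked, and still so for the second after the job is handed in, with the robot touching nothing.
It also fails if it takes over 43 s, if anything falls off the work surface, if the arm or the gripper's body presses on something with over 40 N, if the wrist force passes 120 N, or if a joint passes its speed limit or range.

## Working session

There is one attempt and no reset: what is moved stays moved. The work goes in short steps, Python scripts to look and compute and a shell command to move; the robot and the scene stay as the last step left them, time stands still between calls to the robot, and variables do not carry over. Pictures are saved under pics/ and viewed, and the job is handed in when it is done.

```bash
ls; mkdir -p pics
cat > h.py <<'E'
import numpy as np, cv2
from workcell import env
from scipy.spatial.transform import Rotation as R
def snap(n,f):
    s=env.get_state(); im=env.read_camera(n); cv2.imwrite('pics/'+f,im[:,:,::-1]); return s,im
def cam(n,s=None):
    c=env.calibration(n); K=np.array([[c['fx'],0,c['cx']],[0,c['fy'],c['cy']],[0,0,1.]])
    if n=='wrist':
        H=np.array(c['hand_eye']);q=s['orientation'];Rt=R.from_quat([q[1],q[2],q[3],q[0]]).as_matrix()
        return K,Rt@H[:3,:3],Rt@H[:3,3]+np.array(s['tcp_pos'])
    Rm=cv2.Rodrigues(np.array(c['rvec'],float))[0]; t=np.array(c['tvec'],float).ravel()
    return K,Rm.T,-Rm.T@t
def ray(C,uv,z):
    K,Rw,o=C; uv=np.atleast_2d(uv).astype(float)
    d=(Rw@np.linalg.inv(K)@np.c_[uv,np.ones(len(uv))].T).T
    return o+d*((z-o[2])/d[:,2:3])
def proj(C,P):
    K,Rw,o=C; p=(K@Rw.T@(np.atleast_2d(P)-o).T).T; return p[:,:2]/p[:,2:]
E
python3 - <<'E'
from h import *
for n in ['top','side','wrist']:
    s,im=snap(n,n+'0.png'); C=cam(n,s); print(n,C[2].round(3),C[1][:,2].round(2))
print({k:np.round(v,3) for k,v in s.items()})
E
```

```text
pics
top [0.438 0.004 1.173] [ 0.09 -0.   -1.  ]
side [ 0.351 -0.88   0.57 ] [ 0.21  0.85 -0.47]
wrist [0.072 0.575 0.375] [ 0.28 -0.07 -0.96]
{'clock': np.float64(0.1), 'joint_pos': array([ 1.177,  0.314,  0.045,  1.304, -0.   ,  1.431]), 'qvel': array([ 0.   , -0.002,  0.003, -0.   ,  0.001,  0.   ]), 'tau': array([ 4.0000e-03, -4.8172e+01,  2.9924e+01,  1.3000e-02, -0.0000e+00,
       -0.0000e+00]), 'tcp_pos': array([0.144, 0.556, 0.231]), 'orientation': array([ 0.   ,  0.791,  0.612, -0.001]), 'wrist_force': array([-0.688,  0.073,  0.22 ]), 'ft_torque': array([0.02 , 0.007, 0.008]), 'finger_gap': np.float64(0.085)}
```

View pics/top0.png

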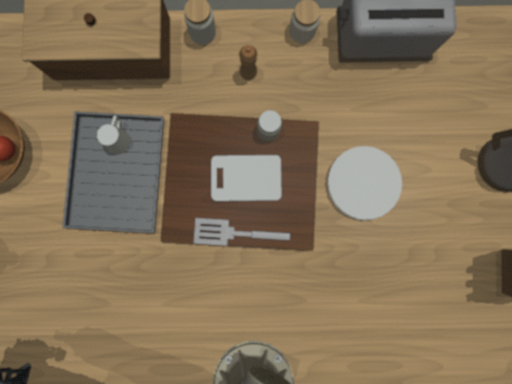

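View pics/side0.png

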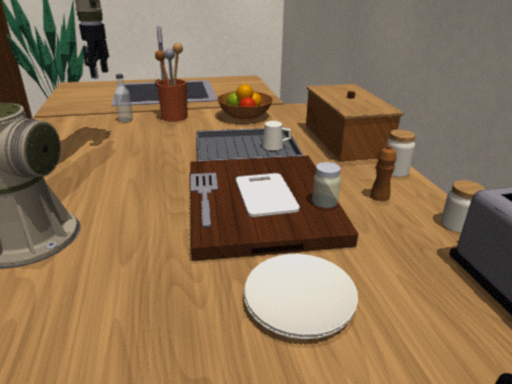

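View pics/wrist0.png

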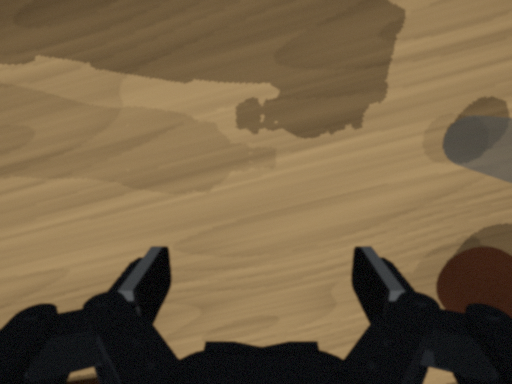

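The top view shows the tray left of the block (image left should be +y), columns 65–163. The block spans columns 163–318 and the board 211–281, rows 154–201, with its slot towards the tray. The jar is at (269,122), the spatula at row 232 and the plates at (365,183). Measuring next.

```bash
cat > m.py <<'E'
from h import *
def boardmask(im):
    hsv=cv2.cvtColor(im,cv2.COLOR_RGB2HSV); return ((hsv[...,1]<45)&(hsv[...,2]>150)).astype(np.uint8)
def board_top(im,C,z,roi):
    m=boardmask(im); k=np.zeros_like(m); x0,y0,x1,y1=roi; k[y0:y1,x0:x1]=m[y0:y1,x0:x1]
    cs=cv2.findContours(k,cv2.RETR_EXTERNAL,cv2.CHAIN_APPROX_NONE)[0]; c=max(cs,key=cv2.contourArea)[:,0]
    P=ray(C,c,z)[:,:2]
    (cx,cy),(w,h),a=cv2.minAreaRect((P*1000).astype(np.float32))
    b=cv2.boxPoints(((cx,cy),(w,h),a))
    e=[b[1]-b[0],b[2]-b[1]]; l=max(e,key=np.linalg.norm); l=l*np.sign(l[1])
    return (cx,cy),sorted([w,h]),np.degrees(np.arctan2(-l[0],l[1])),b,c
def block_rect(im,C,z,roi):
    hsv=cv2.cvtColor(im,cv2.COLOR_RGB2HSV); 
    m=((hsv[...,2]<110)&(hsv[...,1]>70)&((hsv[...,0]<15)|(hsv[...,0]>170))).astype(np.uint8)
    k=np.zeros_like(m); x0,y0,x1,y1=roi; k[y0:y1,x0:x1]=m[y0:y1,x0:x1]
    k=cv2.morphologyEx(k,cv2.MORPH_OPEN,np.ones((5,5)))
    c=max(cv2.findContours(k,cv2.RETR_EXTERNAL,cv2.CHAIN_APPROX_NONE)[0],key=cv2.contourArea)[:,0]
    return c,ray(C,c,z)[:,:2]*1000
E
python3 - <<'E'
from m import *
im=cv2.imread('pics/top0.png')[:,:,::-1].copy(); C=cam('top')
c,s,a,b,cc=board_top(im,C,.048,(200,145,292,215)); print('board',c,s,a,b.round(1).tolist())
print(im[140,185],im[180,305],im[60,100])
cb,P=block_rect(im,C,.04,(160,105,325,256))
r=cv2.minAreaRect(P.astype(np.float32)); print('block',r, cv2.boxPoints(r).round(1).tolist())
h=cv2.convexHull(cb); print(cv2.approxPolyDP(h,4,True)[:,0].tolist())
# edge fit: left edge (near tray) and right edge
for side in (0,1):
    pts=[]
    for row in range(130,225,2):
        sel=cb[cb[:,1]==row][:,0]
        pts.append([sel.min() if side==0 else sel.max(),row])
    Q=ray(C,pts,.04)[:,:2]*1000; f=cv2.fitLine(Q.astype(np.float32),cv2.DIST_HUBER,0,.01,.01).ravel(); print('edge',side,f, np.degrees(np.arctan2(f[1],f[0])))
o=im.copy(); cv2.drawContours(o,[cb[:,None],cc[:,None]],-1,(255,0,0),1)
cv2.imwrite('pics/o1.png',cv2.resize(o[90:270,50:420],None,fx=2,fy=2,interpolation=0)[:,:,::-1])
E
```

```text
board (585.0418090820312, 8.952476501464844) [125.02388763427734, 196.9936981201172] -0.9167233 [[521.0, -88.5], [646.0, -90.5], [649.0999755859375, 106.4000015258789], [524.0999755859375, 108.4000015258789]]
[81 59 43] [96 71 54] [66 55 42]
block ((577.289306640625, 25.561416625976562), (433.5093688964844, 374.12835693359375), 85.69493103027344) [[374.5, -176.5], [747.5999755859375, -204.60000610351562], [780.0999755859375, 227.6999969482422], [407.0, 255.6999969482422]]
[[172, 114], [316, 122], [311, 249], [163, 241]]
edge 0 [ 9.9710226e-01 -7.6072499e-02  5.9218500e+02  2.3984877e+02] -4.362848
edge 1 [ 9.9742234e-01 -7.1754001e-02  5.8289050e+02 -1.9033673e+02] -4.1147375
```

View pics/o1.png

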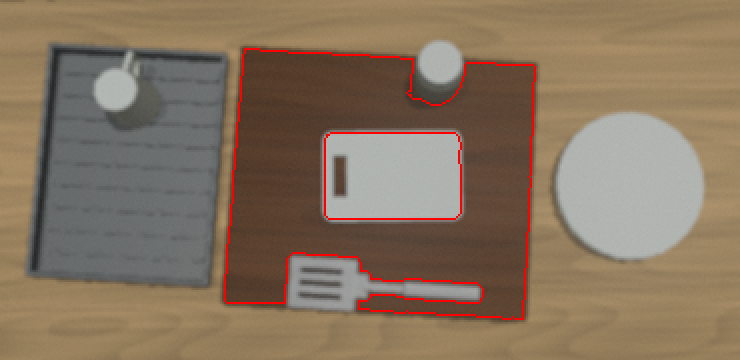

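The contours follow the board and the block closely. I'll check heights by triangulating the slot and the block corners from both views, then work out the approach.

Run:
```python
from m import *
T=cv2.imread('pics/top0.png')[:,:,::-1].copy(); S=cv2.imread('pics/side0.png')[:,:,::-1].copy()
def tri(u1,u2):
    A=[];b=[]
    for n,u in (('top',u1),('side',u2)):
        K,Rw,o=cam(n); d=Rw@np.linalg.inv(K)@np.r_[u,1]; d/=np.linalg.norm(d); M=np.eye(3)-np.outer(d,d); A.append(M); b.append(M@o)
    return np.linalg.lstsq(np.vstack(A),np.hstack(b),rcond=None)[0]
def slot(im,roi):
    x0,y0,x1,y1=roi; m=boardmask(im)[y0:y1,x0:x1]
    cs,h=cv2.findContours(m,cv2.RETR_CCOMP,cv2.CHAIN_APPROX_NONE)
    c=max([c for c,hh in zip(cs,h[0]) if hh[3]>=0],key=cv2.contourArea); M=cv2.moments(c)
    return np.array([M['m10']/M['m00']+x0,M['m01']/M['m00']+y0])
a=slot(T,(200,145,292,215));
try:
    b=slot(S,(232,165,300,220)); print('slot',a,b,tri(a,b)*1000)
except Exception as e: print(a,e)
for n,im,roi in (('top',T,(200,145,292,215)),('side',S,(230,165,305,222))):
    x0,y0,x1,y1=roi; m=boardmask(im)[y0:y1,x0:x1]; c=max(cv2.findContours(m,0,1)[0],key=cv2.contourArea)
    print(n,(cv2.approxPolyDP(cv2.convexHull(c),3,True)[:,0]+[x0,y0]).tolist())
S2=S.copy(); hsv=cv2.cvtColor(S,cv2.COLOR_RGB2HSV)
cv2.imwrite('pics/s2.png',cv2.resize(S[145:260,180:360],None,fx=4,fy=4,interpolation=cv2.INTER_CUBIC)[:,:,::-1])
```

```text
slot [219.4973822  177.94066318] [259.32698413 178.66349206] [584.67959137  85.14977101  50.18102112]
top [[279, 158], [277, 199], [212, 197], [213, 157]]
side [[279, 174], [298, 208], [251, 214], [236, 178]]
```

View pics/s2.png

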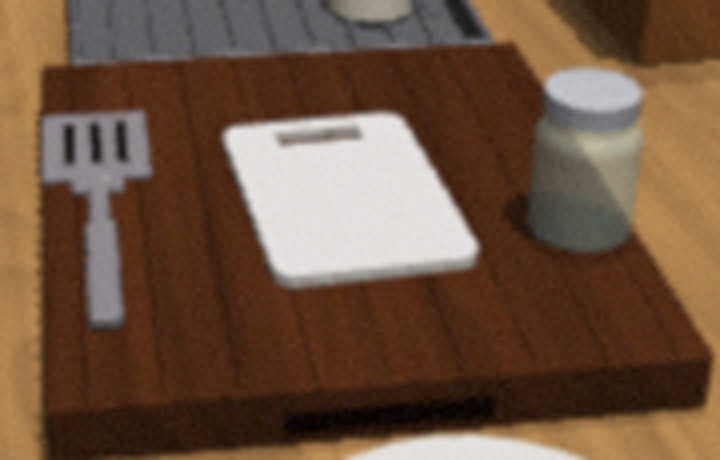

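The slot triangulates to z = 50 mm, against a nominal board top of 48 mm. That agrees within the calibration error. Its position (585, 85) also fits the board centre at (585, 9). The board has to turn about −3.3° and travel about 186 mm along the block's y axis. Planning the transit.

```bash
cat > plan.py <<'E'
from h import *
def plan(goal,head,n,mx=12):
    s=env.get_state(); q=s['orientation']; Rt=R.from_quat([q[1],q[2],q[3],q[0]]); p=np.array(s['tcp_pos'])
    c,sn=np.cos(np.radians(head)),np.sin(np.radians(head))
    G=R.from_matrix(np.array([[c,sn,0],[sn,-c,0],[0,0,-1]])); rv=(Rt.inv()*G).as_rotvec()
    print('pos',p.round(4),'totalturn deg',np.degrees(rv).round(2),'shift mm',(1000*(np.array(goal)-p)).round(1))
    for i in range(min(n,mx)):
        Ri=Rt*R.from_rotvec(rv*i/n); d=Ri.inv().apply(np.array(goal)-p)/n/.05
        print((np.r_[np.degrees(rv)/n/8,d]).round(2).tolist())
E
python3 -c "
from plan import *
plan([.580,-.136,.22],-4.25,18)"
```

```text
pos [0.1442 0.5562 0.2306] totalturn deg [4.000e-02 7.000e-02 7.971e+01] shift mm [ 435.8 -692.2  -10.6]
[0.0, 0.0, 0.55, -0.62, 0.66, 0.01]
[0.0, 0.0, 0.55, -0.57, 0.71, 0.01]
[0.0, 0.0, 0.55, -0.51, 0.75, 0.01]
[0.0, 0.0, 0.55, -0.45, 0.79, 0.01]
[0.0, 0.0, 0.55, -0.39, 0.82, 0.01]
[0.0, 0.0, 0.55, -0.33, 0.85, 0.01]
[0.0, 0.0, 0.55, -0.26, 0.87, 0.01]
[0.0, 0.0, 0.55, -0.19, 0.89, 0.01]
[0.0, 0.0, 0.55, -0.12, 0.9, 0.01]
[0.0, 0.0, 0.55, -0.05, 0.91, 0.01]
[0.0, 0.0, 0.55, 0.02, 0.91, 0.01]
[0.0, 0.0, 0.55, 0.09, 0.9, 0.01]
```

```bash
python3 -m inch '[[0,0,0.55,-0.62,0.66,0.01,0.3],[0,0,0.55,-0.57,0.71,0.01,0.3],[0,0,0.55,-0.51,0.75,0.01,0.3],[0,0,0.55,-0.45,0.79,0.01,0.3],[0,0,0.55,-0.39,0.82,0.01,0.3],[0,0,0.55,-0.33,0.85,0.01,0.3],[0,0,0.55,-0.26,0.87,0.01,0.3],[0,0,0.55,-0.19,0.89,0.01,0.3],[0,0,0.55,-0.12,0.9,0.01,0.3],[0,0,0.55,-0.05,0.91,0.01,0.3],[0,0,0,0,0,0,0.3]]'; python3 -c "
from plan import *
plan([.580,-.136,.20],-4.25,9)"
```

```text
clock: 1.25
tcp_pos: [0.391, 0.1692, 0.2261]
orientation: [0.001, 0.964, 0.267, 0.0]
wrist_force: [0.1, 0.1, -0.2]
finger_gap: 0.0599
pos [0.391  0.1692 0.2261] totalturn deg [ 0.08 -0.05 35.18] shift mm [ 189.  -305.2  -26.1]
[0.0, -0.0, 0.49, 0.01, 0.8, 0.06]
[0.0, -0.0, 0.49, 0.07, 0.79, 0.06]
[0.0, -0.0, 0.49, 0.12, 0.79, 0.06]
[0.0, -0.0, 0.49, 0.17, 0.78, 0.06]
[0.0, -0.0, 0.49, 0.23, 0.76, 0.06]
[0.0, -0.0, 0.49, 0.28, 0.75, 0.06]
[0.0, -0.0, 0.49, 0.33, 0.73, 0.06]
[0.0, -0.0, 0.49, 0.38, 0.7, 0.06]
[0.0, -0.0, 0.49, 0.42, 0.68, 0.06]
```

```bash
python3 -m inch '[[0,0,0.49,0.01,0.8,0.06,0.3],[0,0,0.49,0.07,0.79,0.06,0.3],[0,0,0.49,0.12,0.79,0.06,0.3],[0,0,0.49,0.17,0.78,0.06,0.3],[0,0,0.49,0.23,0.76,0.06,0.3],[0,0,0.49,0.28,0.75,0.06,0.3],[0,0,0.49,0.33,0.73,0.06,0.3],[0,0,0.49,0.38,0.7,0.06,0.3],[0,0,0.49,0.42,0.68,0.06,0.3],[0,0,0,0,0,0,0.3],[0,0,0,0,0,0,0.3]]'
python3 - <<'E'
from plan import *
plan([.580,-.136,.06],-4.25,6)
s,im=snap('wrist','w1.png')
C=cam('wrist',s)
m=__import__('m'); r=m.board_top(im,C,.048,(0,0,512,384)); print(r[:4])
u=np.array([.074,.997]);
E
```

```text
clock: 2.35
tcp_pos: [0.5799, -0.1302, 0.1983]
orientation: [-0.001, 0.999, -0.033, -0.001]
wrist_force: [0.2, 0.6, -0.8]
finger_gap: 0.0598
pos [ 0.5799 -0.1302  0.1983] totalturn deg [-0.07  0.11  0.43] shift mm [ 1.000e-01 -5.800e+00 -1.383e+02]
[-0.0, 0.0, 0.01, 0.0, 0.02, 0.46]
[-0.0, 0.0, 0.01, 0.0, 0.02, 0.46]
[-0.0, 0.0, 0.01, 0.0, 0.02, 0.46]
[-0.0, 0.0, 0.01, 0.0, 0.02, 0.46]
[-0.0, 0.0, 0.01, 0.0, 0.02, 0.46]
[-0.0, 0.0, 0.01, 0.0, 0.02, 0.46]
((584.3193359375, -31.255874633789062), [115.70603942871094, 131.5196075439453], np.float32(89.19909), array([[517.7573  , -88.18405 ],
       [649.26404 , -90.02243 ],
       [650.88135 ,  25.672302],
       [519.37463 ,  27.510681]], dtype=float32))
```

View pics/w1.png

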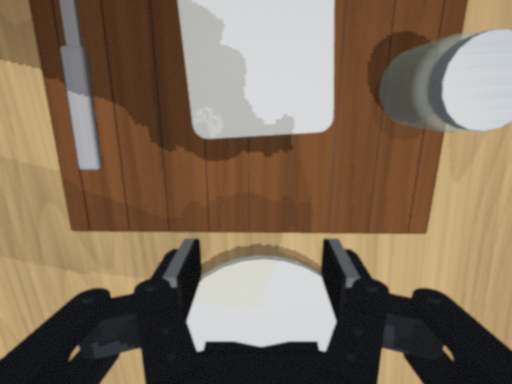

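The wrist view shows the board's near edge at row ~137, columns 190–333, with both fingers behind it on the block. The edge lies at y ≈ −89 and x from 518 to 650, which agrees with the top view. Descending.

```bash
python3 -m inch '[[0,0,0.05,0,0.1,0.5,0.3],[0,0,0,0,0.1,0.5,0.3],[0,0,0,0,0,0.5,0.3],[0,0,0,0,0,0.5,0.3],[0,0,0,0,0,0.5,0.3],[0,0,0,0,0,0.3,0.3],[0,0,0,0,0,0,0.3],[0,0,0,0,0,0,0.3]]'; python3 -m inch '[[0,0,0,0,0,0.2,0.3],[0,0,0,0,0,0,0.3],[0,0,0,0,0,0,0.3]]'
```

```text
clock: 3.2
tcp_pos: [0.5792, -0.1391, 0.0599]
orientation: [-0.0, 0.999, -0.036, -0.0]
wrist_force: [-0.6, 0.6, 0.3]
finger_gap: 0.0597
clock: 3.5
tcp_pos: [0.5795, -0.1403, 0.0496]
orientation: [-0.0, 0.999, -0.037, 0.0]
wrist_force: [-0.2, 0.4, 0.1]
finger_gap: 0.0598
```

```bash
for i in 1 ; do python3 -m inch '[[0,0,0,0,0,0.12,0.3],[0,0,0,0,0,0,0.3],[0,0,0,0,0,0,0.3]]'; python3 -m inch '[[0,0,0,0,0,0.04,0.3],[0,0,0,0,0,0,0.3]]';python3 -m inch '[[0,0,0,0,0,0.04,0.3],[0,0,0,0,0,0,0.3]]'; done
```

```text
clock: 3.8
tcp_pos: [0.5792, -0.1404, 0.043]
orientation: [-0.0, 0.999, -0.037, -0.0]
wrist_force: [0.1, 0.7, 0.6]
finger_gap: 0.0597
clock: 4.0
tcp_pos: [0.5793, -0.1404, 0.0411]
orientation: [-0.0, 0.999, -0.037, -0.0]
wrist_force: [-0.7, -0.0, -0.1]
finger_gap: 0.0597
clock: 4.2
tcp_pos: [0.5793, -0.1403, 0.039]
orientation: [-0.0, 0.999, -0.037, -0.0]
wrist_force: [-0.1, 0.6, 0.3]
finger_gap: 0.06
```

Run:
```python
from h import *
s,im=snap('side','s3.png'); cv2.imwrite('pics/s3z.png',cv2.resize(im[130:260,180:360],None,fx=4,fy=4,interpolation=cv2.INTER_CUBIC)[:,:,::-1])
```

```text
(no output)
```

View pics/s3z.png

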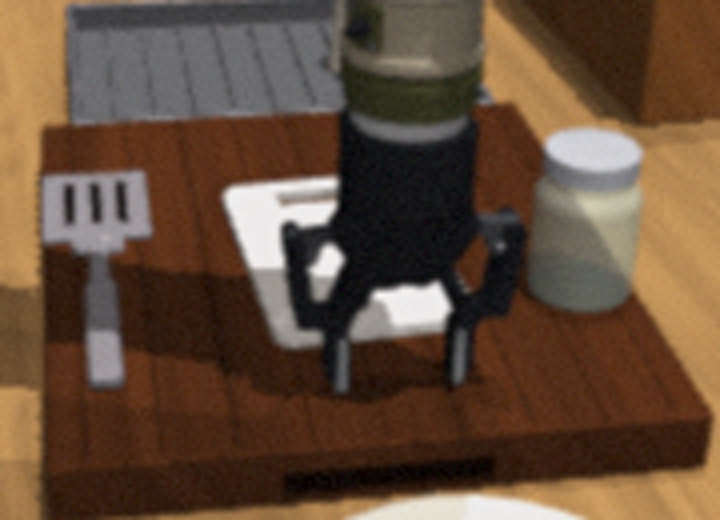

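The side view shows both fingers behind the board, tips just above the block, clear of the jar and spatula. There is no contact yet because the part-open tips sit behind the TCP. I'll keep feeling down.

```bash
python3 -m inch '[[0,0,0,0,0,0.04,0.3],[0,0,0,0,0,0,0.3]]'|grep -E 'pos|force'; python3 -m inch '[[0,0,0,0,0,0.03,0.3],[0,0,0,0,0,0,0.3]]'|grep -E 'pos|force'
```

```text
tcp_pos: [0.5793, -0.1403, 0.037]
wrist_force: [0.4, -0.8, -0.5]
tcp_pos: [0.5793, -0.1403, 0.0356]
wrist_force: [-0.7, 0.3, -0.4]
```

```bash
python3 -m inch '[[0,0,0,0,0,0.03,0.3],[0,0,0,0,0,0,0.3]]'|grep -E 'pos|force'
```

```text
tcp_pos: [0.5796, -0.1404, 0.035]
wrist_force: [-1.7, 0.4, 5.1]
```

The tips touch the block at TCP z = 0.035, so they sit about 5 mm behind the TCP. I'll raise 3 mm to put them at mid board thickness and start pushing along tool −y.

```bash
python3 -m inch '[[0,0,0,0,0,-0.07,0.3],[0,0,0,0,-0.2,0,0.3],[0,0,0,0,-0.2,0,0.3],[0,0,0,0,-0.1,0,0.3],[0,0,0,0,-0.1,0,0.3],[0,0,0,0,-0.1,0,0.3],[0,0,0,0,-0.1,0,0.3],[0,0,0,0,-0.1,0,0.3],[0,0,0,0,-0.1,0,0.3],[0,0,0,0,-0.1,0,0.3],[0,0,0,0,0,0,0.3]]'
python3 - <<'E'
from h import *
import m
s,im=snap('top','t4.png'); cv2.imwrite('pics/t4z.png',cv2.resize(im[100:260,150:330],None,fx=4,fy=3.5)[:,:,::-1])
snap('wrist','w4.png')
E
```

```text
clock: 5.95
tcp_pos: [0.5835, -0.0848, 0.0378]
orientation: [-0.0, 0.999, -0.036, -0.0]
wrist_force: [0.1, -0.3, -1.4]
finger_gap: 0.0597
```

View pics/t4z.png

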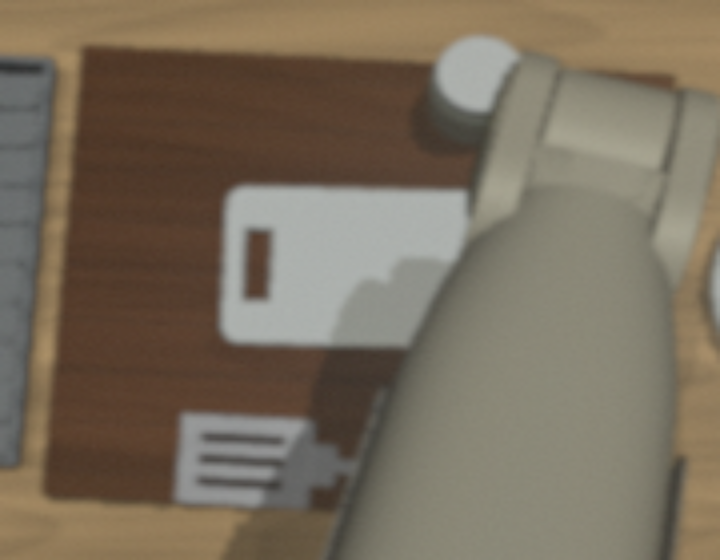

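View pics/w4.png

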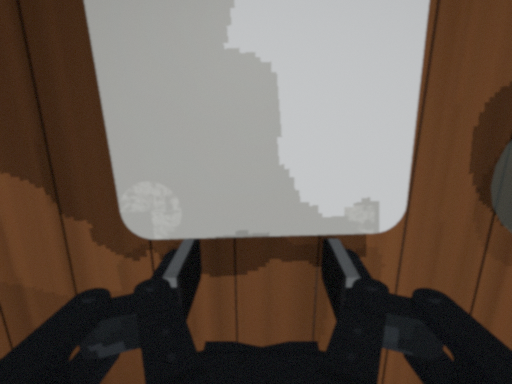

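The wrist view shows both fingertips against the near edge (row ~237) and the edge level with the jaws. The top view shows the board's leading edge about 16 mm further on. I'll continue the push.

```bash
python3 -m inch '[[0,0,0,0,-0.1,0,0.3],[0,0,0,0,-0.2,0,0.3],[0,0,0,0,-0.2,0,0.3],[0,0,0,0,-0.2,0,0.3],[0,0,0,0,-0.2,0,0.3],[0,0,0,0,-0.2,0,0.3],[0,0,0,0,-0.2,0,0.3],[0,0,0,0,-0.2,0,0.3],[0,0,0,0,-0.2,0,0.3],[0,0,0,0,-0.2,0,0.3],[0,0,0,0,-0.1,0,0.3],[0,0,0,0,0,0,0.3]]';python3 - <<'E'
from h import *
s,im=snap('top','t5.png'); cv2.imwrite('pics/t5z.png',cv2.resize(im[100:260,60:330],None,fx=2.9,fy=2.9)[:,:,::-1])
snap('wrist','w5.png')
E
```

```text
clock: 7.25
tcp_pos: [0.5909, 0.0152, 0.0377]
orientation: [-0.0, 0.999, -0.036, -0.0]
wrist_force: [0.2, 0.7, 1.0]
finger_gap: 0.0594
```

View pics/t5z.png

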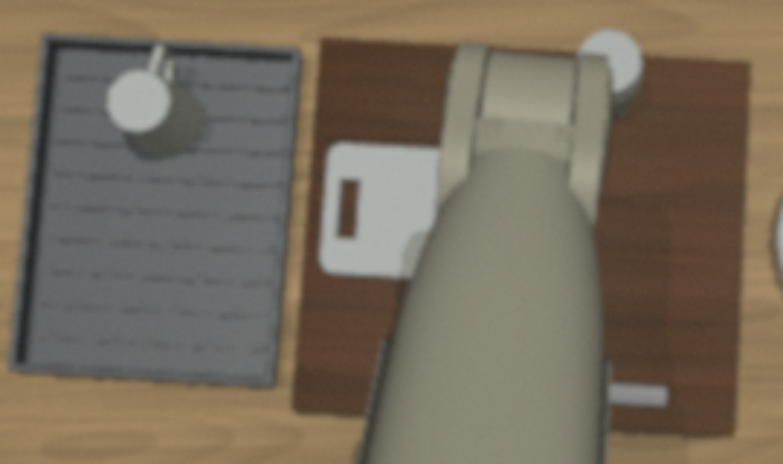

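View pics/w5.png

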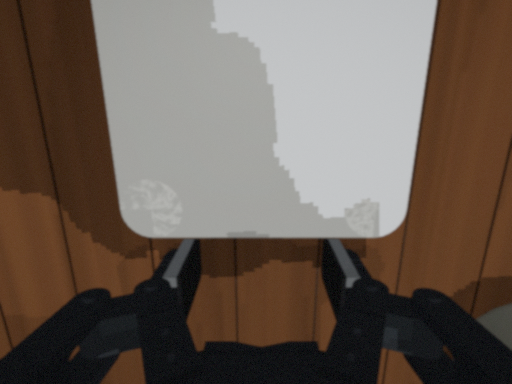

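The board slid on and stays flush: in the wrist view its near edge is level at row 237. In the top view its leading edge is parallel to the block edge and just short of it. Measuring what remains.

```bash
cat > lead.py <<'E'
from m import *
def lead(im,zb=.048,rows=(158,188)):
    # sub-pixel crossings on a blurred channel; block edge line from the first picture (unmoved, unoccluded)
    C=cam('top'); T0=cv2.imread('pics/top0.png')[:,:,::-1].astype(float)
    def cross(row,a,b,I):
        v=I[row,a:b]; lo,hi=v.min(),v.max(); mid=(lo+hi)/2
        k=np.where((v[:-1]-mid)*(v[1:]-mid)<=0)[0][0]; return a+k+(mid-v[k])/(v[k+1]-v[k]+1e-9)
    g0=T0[...,2]; 
    g=T0.sum(2); P=[]
    for row in range(125,212,2):
        P.append([cross(row,162 if row>180 else 164,182,g),row])
    Q=ray(C,P,.04)[:,:2]*1000; f=cv2.fitLine(Q.astype(np.float32),cv2.DIST_HUBER,0,.01,.01).ravel()
    d=f[:2]*np.sign(f[0]); n=np.array([-d[1],d[0]]); ang=np.degrees(np.arctan2(d[1],d[0]))
    B=[]; m=boardmask(im)
    for row in range(rows[0],rows[1],2):
        x=np.where(m[row,120:250])[0].min()+120; B.append([cross(row,x-5,x+6,im.astype(float)[...,2]),row])
    L=ray(C,B,zb)[:,:2]*1000; fl=cv2.fitLine(L.astype(np.float32),cv2.DIST_HUBER,0,.01,.01).ravel(); dl=fl[:2]*np.sign(fl[0])
    print('block edge',f.round(3),'ang',ang); print('lead ang',np.degrees(np.arctan2(dl[1],dl[0])),'overhang mm',((L-f[2:])@n).mean())
    return C,B,P
E
python3 - <<'E'
from lead import *
im=cv2.imread('pics/t5.png')[:,:,::-1].copy()
C,B,P=lead(im); print(np.round(B,1).tolist()[::3],np.round(P,1).tolist()[::6])
im0=cv2.imread('pics/top0.png')[:,:,::-1].copy()
import h
E
```

```text
block edge [ 9.97000e-01 -7.20000e-02  6.17839e+02  2.41760e+02] ang -4.1531467
lead ang -4.1004834 overhang mm -16.68537697958819
[[171.8, 158.0], [171.4, 164.0], [170.8, 170.0], [170.4, 176.0], [170.0, 182.0]] [[169.4, 125.0], [168.3, 137.0], [167.5, 149.0], [166.4, 161.0], [165.5, 173.0], [164.5, 185.0], [163.5, 197.0], [162.8, 209.0]]
```

Overhang is now −16.7 mm, and −18 mm from the finger position. The angle is within 0.1° of square. I'll push about 67 mm more.

```bash
python3 -m inch '[[0,0,0,0,-0.1,0,0.3],[0,0,0,0,-0.2,0,0.3],[0,0,0,0,-0.2,0,0.3],[0,0,0,0,-0.2,0,0.3],[0,0,0,0,-0.2,0,0.3],[0,0,0,0,-0.2,0,0.3],[0,0,0,0,-0.1,0,0.3],[0,0,0,0,-0.08,0,0.3],[0,0,0,0,-0.05,0,0.3],[0,0,0,0,0,0,0.3]]';python3 - <<'E'
from lead import *
s,im=snap('top','t6.png'); cv2.imwrite('pics/t6z.png',cv2.resize(im[100:260,60:330],None,fx=2.9,fy=2.9)[:,:,::-1])
lead(im)
E
```

```text
clock: 8.35
tcp_pos: [0.5958, 0.0809, 0.0378]
orientation: [-0.0, 0.999, -0.037, 0.0]
wrist_force: [-0.4, -0.3, 0.6]
finger_gap: 0.0597
block edge [ 9.97000e-01 -7.20000e-02  6.17839e+02  2.41760e+02] ang -4.1531467
lead ang -4.3309793 overhang mm 48.091688188850526
```

View pics/t6z.png

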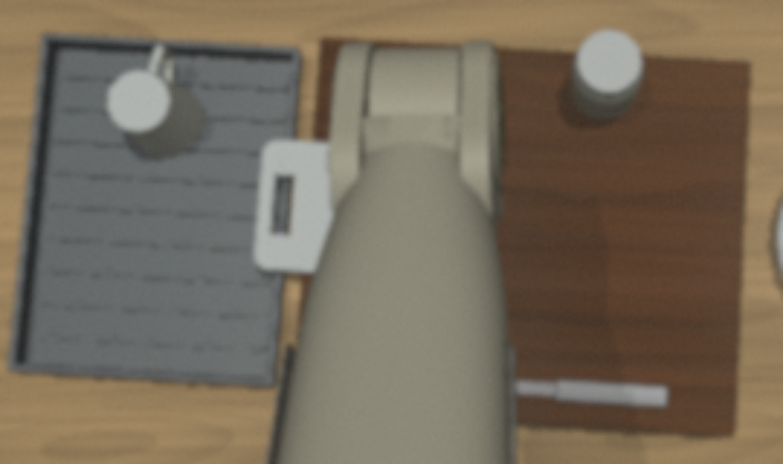

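It reads 48 mm, square to within 0.2°. I'll push the last 2 mm, then back off, lift and move clear.

```bash
python3 -m inch '[[0,0,0,0,-0.04,0,0.3],[0,0,0,0,0,0,0.3],[0,0,0,0,0.2,0,0.3],[0,0,0,0,0.3,0,0.3],[0,0,0,0,0.1,-0.5,0.3],[0,0,0,0,0,-0.9,0.3],[0,0,0,0,0,-0.9,0.3],[0,0,0,0,0,-0.9,0.3],[0,0,0,0,0,-0.9,0.3],[0,0,0,0,0,-0.4,0.3],[0,0,0,0,0,0,0.3]]'; python3 -m inch '[[0,0,0,0,0.5,0,0.3],[0,0,0,0,0.8,0,0.3],[0,0,0,0,0.8,0,0.3],[0,0,0,0,0.8,0,0.3],[0,0,0,0,0.8,0,0.3],[0,0,0,0,0.8,0,0.3],[0,0,0,0,0.5,0,0.3],[0,0,0,0,0,0,0.3],[0,0,0,0,0,0,0.3]]';python3 - <<'E'
from lead import *
s,im=snap('top','t7.png'); cv2.imwrite('pics/t7z.png',cv2.resize(im[100:260,60:330],None,fx=2.9,fy=2.9)[:,:,::-1])
lead(im)
try: print(board_top(im,cam('top'),.048,(140,140,235,205))[:3])
except Exception as e: print(e)
s,im=snap('side','s7.png'); cv2.imwrite('pics/s7z.png',cv2.resize(im[100:260,170:370],None,fx=3.9,fy=3.7,interpolation=cv2.INTER_CUBIC)[:,:,::-1])
E
```

```text
clock: 9.5
tcp_pos: [0.5955, 0.0511, 0.2672]
orientation: [0.0, 0.999, -0.037, 0.004]
wrist_force: [-0.5, 0.4, -0.7]
finger_gap: 0.0595
clock: 10.4
tcp_pos: [0.5742, -0.1977, 0.2611]
orientation: [-0.001, 0.999, -0.038, -0.001]
wrist_force: [0.3, 0.5, 0.4]
finger_gap: 0.0597
block edge [ 9.97000e-01 -7.20000e-02  6.17839e+02  2.41760e+02] ang -4.1531467
lead ang -4.150135 overhang mm 49.23121091074732
((605.5983276367188, 191.68484497070312), [131.21530151367188, 201.22415161132812], np.float32(-4.2523518))
```

View pics/t7z.png

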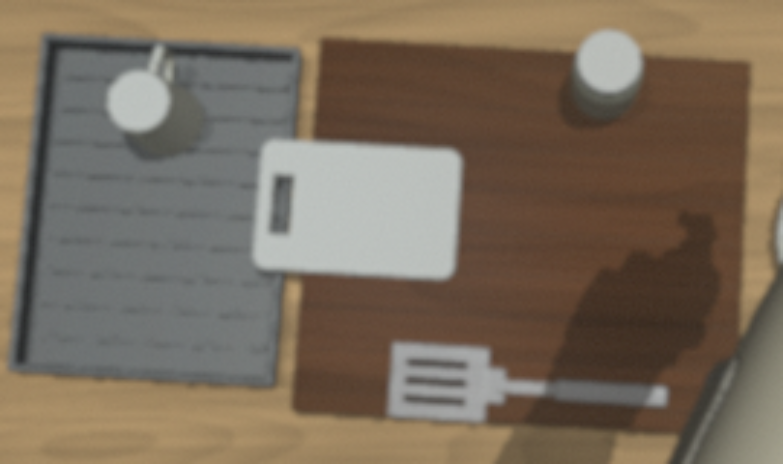

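View pics/s7z.png

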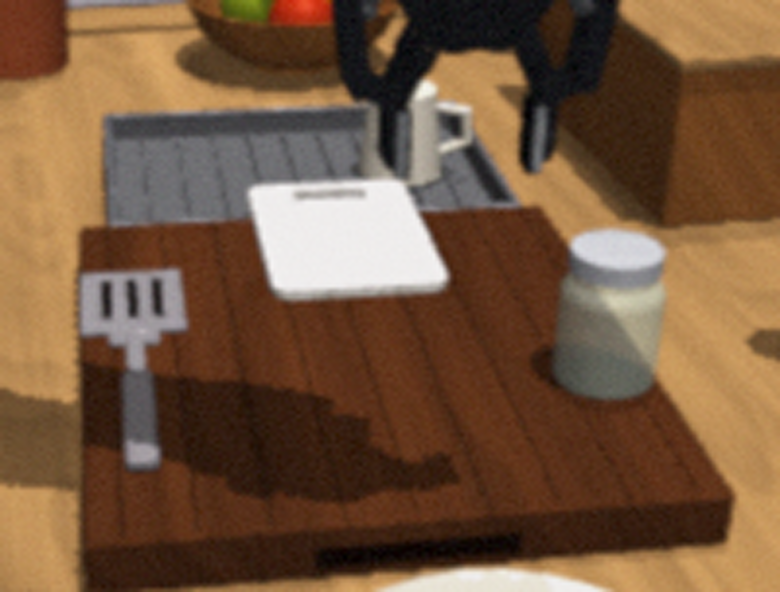

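The top view shows the board sticking out over the tray's near rim (zoomed column 253, block edge near 305), square to the edge. The side view shows it flat, the jar, spatula and cup in place, and the hand high and clear. Handing in.

```bash
python3 -c "
from workcell import env
print(env.hand_in())"
```

```text
the job is handed in; nothing more can be done
None
```

I pushed the board about 186 mm across the block with both part-open fingertips on its short edge. It now sticks out about 5 cm over the edge on the tray side, square to it. I then backed the hand off and raised it clear, to about 26 cm above the work surface.

- **Overhang:** 49.2 mm measured edge to edge in the top view. Measuring from the board and block centres gives 47.7 mm, so the two readings differ by about 1.5 mm.
- **Squareness:** the board's leading edge is within 0.1° of the block's edge.
- **Flatness and surroundings:** by eye, the board lies flat and the jar, spatula, cup and tray look unmoved. I did not measure their final positions or get a full final view of the plates, but nothing went near the plates.
- **Time and forces:** it took about 10.5 s. The largest wrist force read was about 5 N, when the fingertips touched the block lightly to find their height.
- **Height check:** the board's top measured 50 mm from two views against 48 mm by the text, which is within the calibration error.

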